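Build up a body-mount stack on its bolt

TASK

Finish the mount stack on the upright bolt of the bracket, where the steel spacer already sits: first thread the wide flat steel washer with the large hole over the bolt, then the black rubber bushing on top of it. Each must lie flat on the piece below, and the finished stack, from the bracket up, is spacer, washer, bushing.

Things in the scene. Friction and masses are not known exactly. Their poses are not given: they have to be found in the camera images.
- bolt_seat (a point): The foot of the bolt: the point on the bolt's axis at the upper face of the bracket, 30 mm above the table; z points up along the bolt. The bracket is fixed to the table: a dark steel inverted-U channel, 110 mm long (x) by 80 mm wide (y), 30 mm high, at the middle of the table; the bright steel bolt stands upright in its middle, 16 mm in diameter, its tip 75 mm above this point; the top 17 mm taper to a 6 mm wide nose.
- spacer: Loose steel tube, 46 mm outer diameter, 20 mm bore, 20 mm high, mass about 120 g. It already sits around the bolt on the bracket and stays there. Origin: centre of its underside; z up along its axis.
- washer: The wide flat steel washer: a ring of 54 mm outer diameter, 28 mm hole, 10 mm thick, about 90 g (varies), lying flat on the table to the left or right of the bracket. Not to be confused with the steel hub cap of the same diameter, which has a raised boss and no hole, the small washer (32 mm) or the larger bearing ring (76 mm, dark). Origin: centre of its underside; z up along its axis. Either face may go down on the bolt as it lies.
- bushing: The black rubber bushing (rigid here): a plain straight tube of 46 mm outer diameter, 28 mm bore, 34 mm high, about 60 g (varies), standing on end on the table to the left or right of the bracket. Not to be confused with the black rubber bump stop, which has no hole and narrows to a rounded top. Origin: centre of its underside; z up along its axis.
Things that resemble listed ones, but are neither listed nor needed, are in the scene too. What is shaped like the washer but blue is not meant. Leave any orange look-alike of the bushing alone.

How it is judged (in metres and radians):
On the way, in this order (a step that is already met when the one before it is completed fails the run):
1. the washer is threaded on the bolt and lies flat on the spacer (horizontal distance between washer and bolt_seat below 0.012 m and z of washer in the frame of bolt_seat between 0.015 and 0.025 m and angle between washer's own z axis and vertical below 0.2 rad), for 0.2 s.
2. the bushing is threaded on the bolt and stands on the washer (horizontal distance between bushing and bolt_seat below 0.012 m and z of bushing in the frame of bolt_seat between 0.025 and 0.035 m and angle between bushing's own z axis and vertical below 0.2 rad), for 0.2 s.
At the end, for the whole second after the job is handed in: Spacer, washer and bushing are all around the bolt, each within 12 mm of its axis and within 0.2 rad (11 degrees) of level, with their undersides 0, 20 and 30 mm (each within 5 mm) above the bracket's upper face, so each rests on the piece below; all are at rest (below 0.03 m/s) (all of step 1 and all of step 2 and horizontal distance between spacer and bolt_seat below 0.012 m and z of spacer in the frame of bolt_seat between -0.005 and 0.005 m and angle between spacer's own z axis and vertical below 0.2 rad and linear speed of each of spacer, washer, bushing below 0.03 m/s); the robot touches nothing.
It also fails if it takes over 56 s, if anything falls off the work surface, if the arm or the gripper's body presses on something with over 40 N, if the wrist force passes 120 N, or if a joint passes its speed limit or range.

ROBOT

A 6-joint arm with a two-finger parallel gripper is mounted at the origin on the work surface. World frame = base frame: x ahead of the robot, y to its left, z up, the work surface at z = 0. Lengths are in m, angles in degrees, forces in N, time in s.
With the tool pointing down it reaches from about 0.325 to 0.775 m from the base axis. Payload 9.3 kg.
Tool frame: the origin (TCP) lies between the finger pads; the fingertips stand 22 mm ahead of it and the grasp point (between the pads) lies 3 mm ahead of it; z points along the fingers, y is the direction in which the jaws open and shut (so a half turn about z gives the same grasp; the last joint's range is limited). The gripper opens to 85 mm and grips with 20 to 120 N. Pads are 22 mm wide; open, the fingers measure 114 mm over their backs; the gripper's body (76 mm by 85 mm) begins 54 mm behind the grasp point. The pads swing forward as they close: fully open they stand 13 mm farther back than shut.
Start: joints at [-82.712, 14.817, 1.232, 76.415, 0, 81.257], TCP at [0.152, -0.529, 0.253] pointing down, gripper open.
Joint ranges: [-174.27, 174.27], [-52.1, 104.24], [-59.71, 78.15], [-110.17, 111.67], [-87.03, 83.33], [-180, 180]. Speed limits (degrees/s): [127.2, 127.2, 159.86, 180, 180, 180].

INTERFACE

Orientations are given as [roll, pitch, yaw] about the fixed x, y, z axes, in that order (R = Rz(yaw) Ry(pitch) Rx(roll)).
In Python, from plant import r gives the robot as it stands.
- The arm moves only by the tool servo_tool, never from a script. Its argument "deltas" is a list of rows, each a list of 7 numbers: the opening, from 0 (shut) to 1 (fully open), then the shift along the world's x, y, z in cm, then the turn, a rotation vector about the world's x, y, z in rad. In form: [[gripper, x, y, z, ax, ay, az], ...]. A call has exactly 5 rows; each row is the pose to reach, as a shift and turn from the pose commanded when the call began; what a row does not reach only later rows make up. A row lasts 1/12 s, in which the tool goes at most 41.7 mm and 7.16 degrees, less where a joint would pass 70% of its speed; a pose out of reach is approached as far as the arm can. A call with a gripper value outside its range is refused whole. The fingers move at their own pace and stop on an object; "squeeze" is the grip in N (left out, the last holds). Time passes only in rows, so rows that repeat a pose let the fingers close, or fill a call up. It gives the time, the measured TCP pose, the force and the opening at its end, in the units of the state.
- r.read_state(): the state, without advancing time (a new reading comes with each control period).
- r.read_camera(name): name is "scene" or "top"; returns (picture, depth): 420x560x3 uint8, red, green, blue; 420x560 float32, m along the optical axis (not along the pixel's ray), 0 where there is no reading.
- r.camera_params(name): a dict with "fx", "fy", "cx", "cy" (pixels), "k1" (the pictures are not rectified: a ray, as slopes to the right and down, at radius r is drawn at 1 + k1 r^2 times it, then the intrinsics apply), "world_from_camera" (4x4, takes a point from camera to world coordinates). Camera axes: x right, y down, z forward; pixel columns grow to the right and rows downward; lengths in m; the calibration is good to about 2 mm. A picture is of the moment at which its call begins. camera_params takes no time and is no camera call.
- r.close_job(): hands the job in, once; it reports no verdict.
Trained networks look in the newest picture that a camera, given by its name, has taken for a name from the list of things; names that differ only in an ending like _2 or _b are one class to them, and where a whole thing is asked for, a point or a joint stands for the part that bears it (a point fixed in the world has none). Each returns a list of dicts, best first, with "confidence" (0 to 1); they miss things now and then, are a little off and sometimes report something else, mostly with a low value. They report only what shows in the picture. A call takes as long as a camera call. They do not tell look-alikes from the thing itself.
- r.find_in(thing, camera): "at" ([x, y, z] in m, in the coordinates of the camera as it stood for that picture, good to about 4 mm: the middle of the surface that is visible of it).
- r.outline_of(thing, camera): "region" (420x560 bool, what is visible of it).
- r.landmark_of(thing, camera): "at" ([x, y, z] in m, in the coordinates of the camera as it stood for that picture, good to about 4 mm: a listed point, or the origin of a listed thing).
The state is a dict: "t": time; "qpos": joint angles; "dq": joint speeds; "joint_efforts": joint torques, N m; "position": TCP position; "tcp_rot": TCP orientation; "force": force on the tool from outside, world axes, zero at the start; "wrist_torque": the same for the moment, N m; "finger_gap": finger opening in m.
Only numpy, scipy, OpenCV 4.12 (cv2) and the standard library are available. Lean on these libraries where they do the work, as an engineer would, in place of code of your own. Each camera call takes 0.05 s, during which the arm holds its last target. There are 200 camera calls.

## Working session

There is one attempt and no reset: what is moved stays moved. The work goes in short steps, Python scripts to look and compute and a tool call to move; the robot and the scene stay as the last step left them, time stands still between calls to the robot, and variables do not carry over. Pictures are saved under pics/ and viewed, about 8 in all and at most 12, crops included, and the job is handed in when it is done.

Besides the shell and the picture viewer there is one more tool, called after "Emit:" in YAML: its name, and indented under it one key for each argument. servo_tool: Moves the arm, as the interface text tells. Its arguments: {"type":"object","properties":{"deltas":{"type":"array"},"squeeze":{"type":"number"}},"required":["deltas"]}

```bash
ls; mkdir -p pics; cat > h.py <<'E'
import numpy as np, cv2
from plant import r
def look(cam,name=None):
    im,d=r.read_camera(cam)
    if name: cv2.imwrite(f'pics/{name}.png',im[:,:,::-1])
    return im,d
def world(cam,d):
    p=r.camera_params(cam); K=np.array([[p['fx'],0,p['cx']],[0,p['fy'],p['cy']],[0,0,1]])
    v,u=np.mgrid[:420,:560]
    uv=cv2.undistortPoints(np.stack([u.ravel(),v.ravel()],1).astype(float)[:,None],K,np.array([p['k1'],0,0,0.]))[:,0].reshape(420,560,2)
    c=np.dstack([uv[...,0]*d,uv[...,1]*d,d,np.ones_like(d)])
    return (c@np.array(p['world_from_camera']).T)[...,:3]
E
python3 - <<'E'
from h import *
for c in('scene','top'):
    im,d=look(c,c+'0'); p=r.camera_params(c); T=np.array(p['world_from_camera']); print(c,p['fx'],p['k1'],T.round(3).tolist())
    for t in('washer','bushing','spacer'):
        for f in r.find_in(t,c): print(t,round(f['confidence'],2),(T@np.r_[f['at'],1])[:3].round(3))
print(r.read_state())
E
```

```text
pics
scene 535.5042128809133 -0.06447360013600564 [[-0.247, 0.628, -0.738, 1.325], [0.969, 0.172, -0.178, 0.18], [0.015, -0.759, -0.651, 0.745], [0.0, 0.0, 0.0, 1.0]]
washer 0.73 [ 0.418 -0.232  0.01 ]
washer 0.59 [ 0.449 -0.133  0.006]
bushing 0.88 [0.714 0.258 0.03 ]
bushing 0.76 [0.626 0.221 0.031]
spacer 0.64 [0.49  0.022 0.048]
top 438.12075382747537 0.04095185105400909 [[0.018, -0.997, 0.082, 0.412], [-1.0, -0.016, 0.018, -0.003], [-0.017, -0.082, -0.996, 1.112], [0.0, 0.0, 0.0, 1.0]]
washer 0.81 [ 0.442 -0.137  0.012]
washer 0.78 [ 0.413 -0.239  0.009]
washer 0.69 [0.486 0.015 0.031]
washer 0.68 [ 0.317 -0.268  0.006]
bushing 0.83 [0.704 0.262 0.034]
bushing 0.49 [0.614 0.216 0.035]
spacer 0.77 [0.486 0.014 0.054]
{'t': 0.4, 'qpos': array([-8.27136039e+01,  1.48216370e+01,  1.22574526e+00,  7.64149872e+01,
       -8.53001160e-04,  8.12582326e+01]), 'dq': array([ 0.04111081, -0.06476139,  0.10472391,  0.01377106,  0.04850926,
        0.02666275]), 'joint_efforts': array([-2.26761673e-03, -5.54828417e+01,  3.44403684e+01,  3.43891457e-03,
       -1.75446658e-04,  3.37448277e-06]), 'position': array([ 0.1518617 , -0.52858069,  0.25318973]), 'tcp_rot': array([-1.79989118e+02, -8.10310005e-04,  1.60281636e+01]), 'force': array([-0.27146164, -0.25584273,  0.5795775 ]), 'wrist_torque': array([-0.04434815,  0.00777165, -0.01211124]), 'finger_gap': 0.08502569627491707}
```

View pics/top0.png

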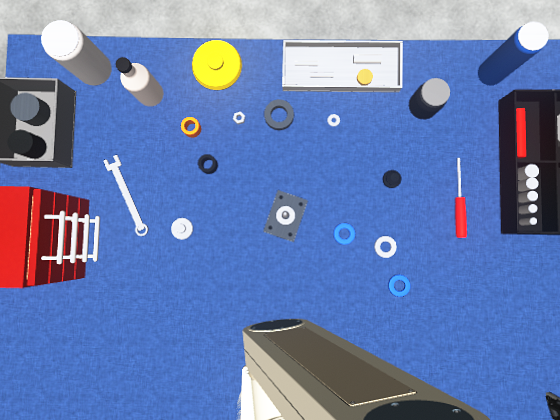

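View pics/scene0.png

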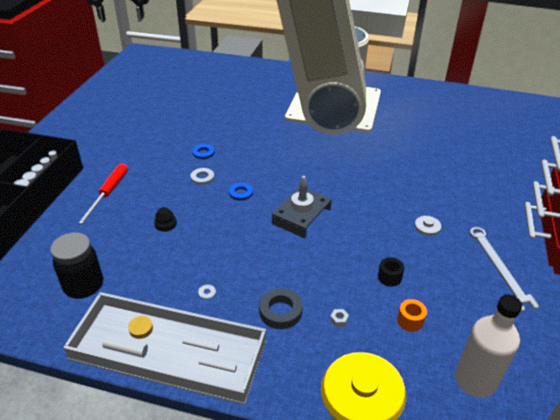

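Top view: the steel washer is at (385,247). Its blue look-alikes are at (344,234) and (399,286), and the hub cap at (181,229) has a boss. The black bushing is at (207,164), the orange one at (190,126), and the bump stop (no hole) at (392,179). The bolt is at (285,215). Next I measure these and confirm them in a crop.

```bash
cat > m.py <<'E'
from h import *
from scipy.optimize import least_squares
def fit(W,c,zlo,zhi,R,cam=None):
    m=(np.hypot(W[...,0]-c[0],W[...,1]-c[1])<R+.015)&(W[...,2]>zlo)&(W[...,2]<zhi)
    P=W[m]; (cx,cy),rad=cv2.minEnclosingCircle((P[:,:2]*1000).astype(np.float32))
    return (cx/1000,cy/1000,rad/1000),np.median(P[:,2]),P[:,:2].mean(0),len(P)
E
python3 - <<'E'
from m import *
out=[]
for c in('top','scene'):
    im,d=look(c); W=world(c,d)
    print(c,'table z',np.median(W[...,2][(abs(W[...,2])<.02)]).round(4))
    for n,p,a,b,R in(('washer',(.413,-.237),.006,.02,.027),('bushing',(.616,.216),.028,.045,.023),('spacer',(.487,.015),.045,.056,.023),('bolt',(.487,.015),.065,.12,.008)):
        e=fit(W,p,a,b,R); print(n,np.round(e[0],4),e[1].round(4),e[2].round(4),e[3])
    if c=='top':
        for (u,v) in((385,247),(207,164),(285,215)):
            out.append(cv2.resize(im[v-30:v+30,u-30:u+30],(260,260),interpolation=cv2.INTER_CUBIC))
cv2.imwrite('pics/crop.png',np.hstack(out)[:,:,::-1])
E
```

```text
top table z 0.0001
washer [ 0.4126 -0.2342  0.0277] 0.0099 [ 0.4127 -0.2345] 271
bushing [0.613  0.2163 0.0231] 0.0334 [0.6129 0.2154] 173
spacer [0.4853 0.0149 0.0226] 0.0501 [0.4851 0.0147] 210
bolt [0.4853 0.0153 0.0085] 0.0932 [0.4842 0.0154] 44
scene table z 0.0019
washer [ 0.4152 -0.2393  0.0342] 0.0106 [ 0.4147 -0.2318] 248
bushing [0.6132 0.2148 0.0243] 0.0346 [0.6154 0.2151] 318
spacer [0.4843 0.0178 0.025 ] 0.0511 [0.4904 0.0189] 236
bolt [0.486  0.0179 0.0087] 0.0853 [0.4881 0.0185] 138
```

View pics/crop.png

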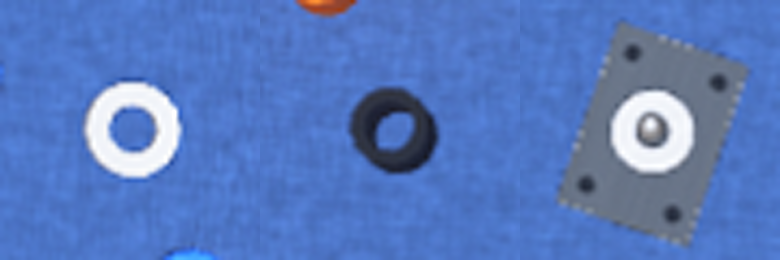

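Left crop: a flat, bright steel ring with a hole, so this is the washer. Middle: a black tube with a through bore, so this is the bushing. Right: the spacer on the bolt. Sizes and heights fit what is given: washer top at 10 mm with radius 27.7 mm, bushing top at 33 mm with radius 23 mm. Moving to the washer.

Emit:
servo_tool:
  deltas:
    - [1,2.6,2.9,0,0,0,0.1]
    - [1,5.2,5.9,0,0,0,0.2]
    - [1,7.8,8.8,-1,0,0,0.3]
    - [1,10.4,11.8,-2,0,0,0.4]
    - [1,13,14.7,-3,0,0,0.5]
  squeeze: 40

```text
t: 0.92
position: [0.2826, -0.3801, 0.2231]
tcp_rot: [180.0, 0.0, 44.9]
force: [1.1, -0.2, 0.2]
finger_gap: 0.0856
```

Emit:
servo_tool:
  deltas:
    - [1,2.6,2.9,-2,0,0,0]
    - [1,5.2,5.9,-4,0,0,0]
    - [1,7.8,8.8,-6,0,0,0]
    - [1,10.4,11.8,-8,0,0,0]
    - [1,13.1,14.7,-9,0,0,0]

```text
t: 1.33
position: [0.4074, -0.239, 0.1344]
tcp_rot: [-179.9, 0.0, 44.7]
force: [0.6, -1.3, -0.3]
finger_gap: 0.0857
```

Emit:
servo_tool:
  deltas:
    - [1,0,0,0,0,0,0]
    - [1,0,0,0,0,0,0]
    - [1,0,0,0,0,0,0]
    - [1,0,0,0,0,0,0]
    - [1,0,0,0,0,0,0]

```text
t: 1.75
position: [0.4067, -0.242, 0.1363]
tcp_rot: [179.9, 0.0, 44.6]
force: [-0.0, 0.1, -0.3]
finger_gap: 0.0855
```

Emit:
servo_tool:
  deltas:
    - [1,0.6,0.75,0,0,0,0]
    - [1,0.6,0.75,-3,0,0,0]
    - [1,0.6,0.75,-6,0,0,0]
    - [1,0.6,0.75,-9,0,0,0]
    - [1,0.6,0.75,-9,0,0,0]

```text
t: 2.17
position: [0.411, -0.2319, 0.0419]
tcp_rot: [-179.6, 0.0, 44.6]
force: [-0.9, 0.5, -0.7]
finger_gap: 0.0854
```

```bash
python3 - <<'E'
from m import *
print(r.read_state()['position'])
im,d=look('scene')
cv2.imwrite('pics/s1.png',cv2.resize(im[80:240,110:310],(800,640))[:600,:,::-1])
E
```

```text
[ 0.41098604 -0.23192882  0.04193381]
```

View pics/s1.png

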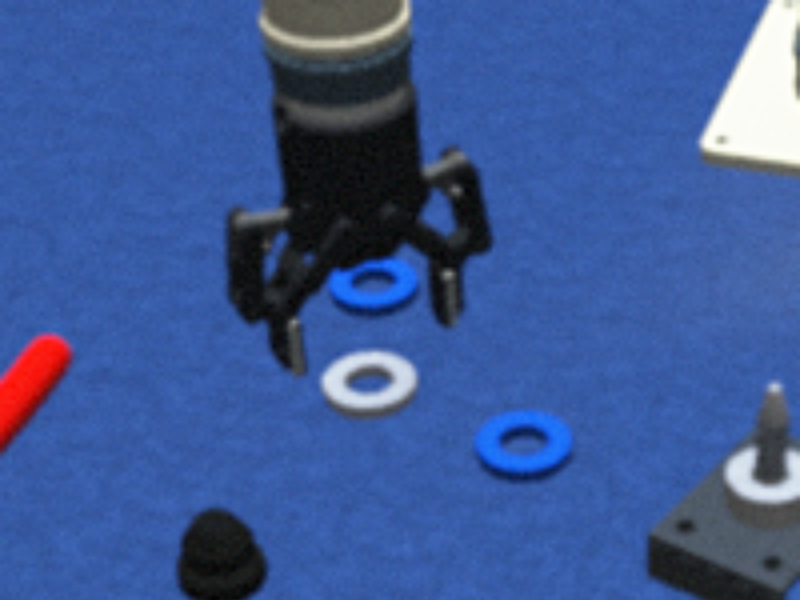

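The fingers straddle the washer (370,380 in the crop) and are still well above it. Neither blue ring is in the path. Going down and closing.

Emit:
servo_tool:
  deltas:
    - [1,0.1,-0.15,-1,0,0,0]
    - [1,0.1,-0.15,-2.1,0,0,0]
    - [1,0.1,-0.15,-2.1,0,0,0]
    - [0.7,0.1,-0.15,-2.1,0,0,0]
    - [0.7,0.1,-0.15,-2.1,0,0,0]

```text
t: 2.63
position: [0.4148, -0.2354, 0.0263]
tcp_rot: [179.9, -0.0, 44.7]
force: [0.7, -0.3, -0.2]
finger_gap: 0.0639
```

Emit:
servo_tool:
  deltas:
    - [0.3,0,0,0,0,0,0]
    - [0.3,0,0,0,0,0,0]
    - [0.3,0,0,0,0,0,0]
    - [0.3,0,0,0,0,0,0]
    - [0.3,0,0,0,0,0,0]

```text
t: 3.05
position: [0.4147, -0.2352, 0.0264]
tcp_rot: [179.9, -0.0, 44.7]
force: [-2.4, 1.4, 11.9]
finger_gap: 0.0501
```

The gap is 50 mm, less than 54, with 12 N upward: the tips are riding on the washer's top. Reopen, go lower and close again.

Emit:
servo_tool:
  deltas:
    - [0.85,0,0,0.5,0,0,0]
    - [0.85,0,0,0.5,0,0,0]
    - [0.85,0,0,0.2,0,0,0]
    - [0.85,0,0,-0.3,0,0,0]
    - [0.85,0,0,-0.6,0,0,0]

```text
t: 3.47
position: [0.414, -0.2347, 0.0181]
tcp_rot: [-180.0, 0.0, 44.7]
force: [0.5, 0.4, 0.8]
finger_gap: 0.0726
```

Emit:
servo_tool:
  deltas:
    - [0.85,0,0,0,0,0,0]
    - [0.7,0,0,0,0,0,0]
    - [0.6,0,0,0,0,0,0]
    - [0.6,0,0,0,0,0,0]
    - [0.6,0,0,0,0,0,0]

```text
t: 3.88
position: [0.4142, -0.2348, 0.0188]
tcp_rot: [180.0, 0.0, 44.7]
force: [-0.2, -0.9, -0.4]
finger_gap: 0.0519
```

Emit:
servo_tool:
  deltas:
    - [0.45,0,0,0,0,0,0]
    - [0.45,0,0,0,0,0,0]
    - [0.45,0,0,0,0,0,0]
    - [0.45,0,0,0,0,0,0]
    - [0.45,0,0,0,0,0,0]

```text
t: 4.3
position: [0.4142, -0.2349, 0.0189]
tcp_rot: [180.0, -0.0, 44.7]
force: [-0.6, 0.1, 2.0]
finger_gap: 0.0514
```

Emit:
servo_tool:
  deltas:
    - [0.3,0,0,0,0,0,0]
    - [0.3,0,0,0.5,0,0,0]
    - [0.3,0,0,1.5,0,0,0]
    - [0.3,0,0,3.5,0,0,0]
    - [0.3,0,0,5,0,0,0]
  squeeze: 50

```text
t: 4.72
position: [0.414, -0.2347, 0.0697]
tcp_rot: [-180.0, 0.0, 44.7]
force: [0.4, 0.1, 0.5]
finger_gap: 0.0511
```

```bash
python3 - <<'E'
from m import *
s=r.read_state();print(s['position'],s['finger_gap'],s['force'])
im,d=look('scene')
cv2.imwrite('pics/s2.png',cv2.resize(im[80:240,110:310],(800,640))[:600,:,::-1])
E
```

```text
[ 0.4140026  -0.23468169  0.06965972] 0.05109012060191364 [0.42655494 0.05544583 0.54253164]
```

View pics/s2.png

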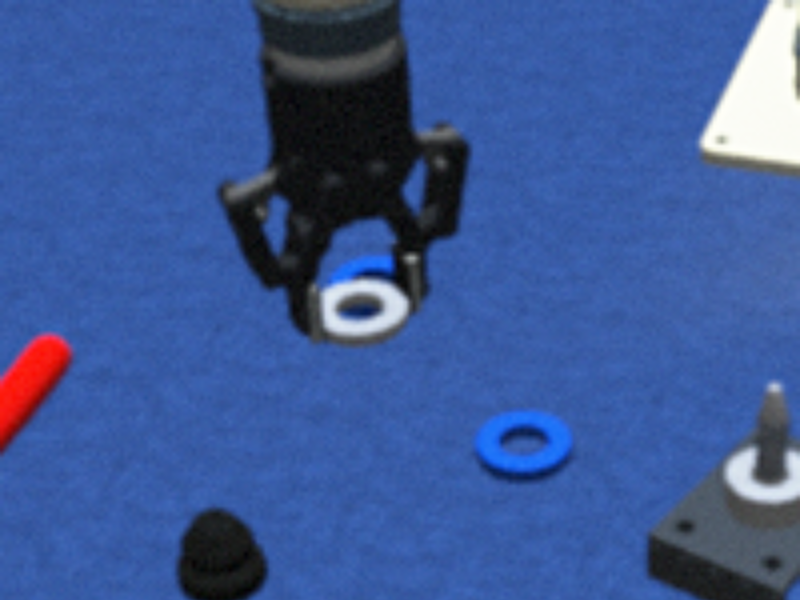

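The washer is held and level; the pads are at (315,310) and (412,280) in the crop. Raising it and moving over the bolt.

Emit:
servo_tool:
  deltas:
    - [0.3,0,0,3,0,0,0]
    - [0.3,0,0,6,0,0,0]
    - [0.3,0.6,2,9,0,0,0]
    - [0.3,1.4,5,9,0,0,0]
    - [0.3,2.3,8,9,0,0,0]

```text
t: 5.18
position: [0.4379, -0.1549, 0.1604]
tcp_rot: [179.8, -0.1, 44.6]
force: [0.7, 0.4, -0.7]
finger_gap: 0.0512
```

Emit:
servo_tool:
  deltas:
    - [0.3,1,3.5,0,0,0,0]
    - [0.3,2,7,0,0,0,0]
    - [0.3,3,10.5,0,0,0,0]
    - [0.3,4,14,0,0,0,0]
    - [0.3,4.9,17,0,0,0,0]

```text
t: 5.6
position: [0.4862, 0.0174, 0.1587]
tcp_rot: [-180.0, -0.0, 44.7]
force: [1.0, 0.1, -1.5]
finger_gap: 0.0512
```

Emit:
servo_tool:
  deltas:
    - [0.3,0,0,0,0,0,0]
    - [0.3,0,0,0,0,0,0]
    - [0.3,0,0,0,0,0,0]
    - [0.3,0,0,0,0,0,0]
    - [0.3,0,0,0,0,0,0]

```text
t: 6.02
position: [0.486, 0.0141, 0.1588]
tcp_rot: [-180.0, 0.0, 44.6]
force: [-0.5, -0.1, 0.4]
finger_gap: 0.0509
```

```bash
python3 - <<'E'
from m import *
s=r.read_state();p=s['position'];print(p,s['finger_gap'])
im,d=look('scene');W=world('scene',d)
z=p[2]-.009
m=(np.hypot(W[...,0]-p[0],W[...,1]-p[1])<.045)&(abs(W[...,2]-z)<.012)&(im.min(2)>150)
P=W[m];print(len(P),P.mean(0),P.min(0),P.max(0))
T=np.array(r.camera_params('scene')['world_from_camera'])
for f in r.find_in('washer','scene')+r.landmark_of('washer','scene'): print(round(f['confidence'],2),(T@np.r_[f['at'],1])[:3].round(3))
cv2.imwrite('pics/s3.png',cv2.resize(im[80:240,210:410],(800,640))[:600,:,::-1])
E
```

```text
[0.48597504 0.01411732 0.15876279] 0.05092550219886659
183 [0.4853321  0.02001697 0.15133046] [ 0.45864722 -0.0047402   0.14907422] [0.51140824 0.03974446 0.15414244]
0.64 [ 0.448 -0.127  0.004]
0.62 [0.488 0.018 0.149]
0.58 [ 0.322 -0.264  0.012]
0.78 [0.486 0.014 0.144]
0.73 [ 0.441 -0.132 -0.004]
0.54 [ 0.317 -0.267  0.006]
```

View pics/s3.png

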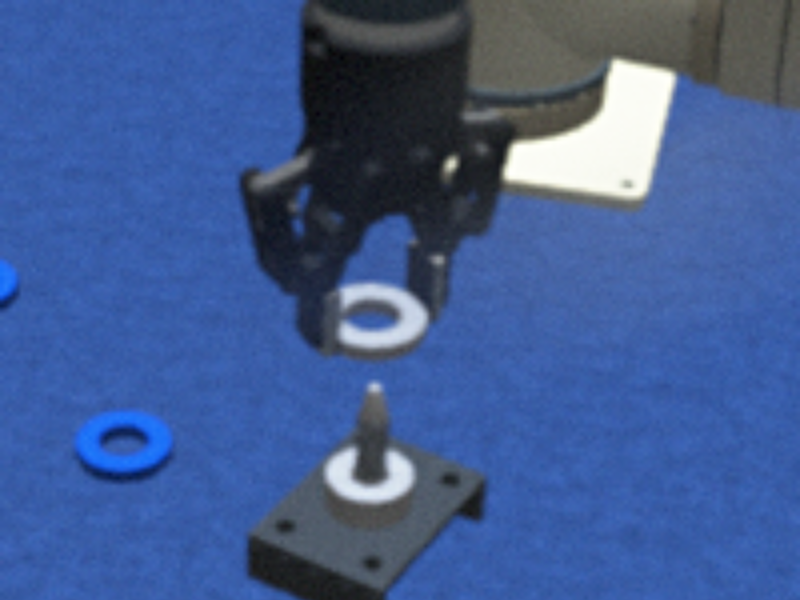

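The washer is coaxial with the bolt to about 2 mm: in the picture the hole at (370,315) lies above the nose at (373,385). Lowering.

Emit:
servo_tool:
  deltas:
    - [0.3,0,0.1,-1.5,0,0,0]
    - [0.3,0,0.1,-3,0,0,0]
    - [0.3,0,0.1,-4.5,0,0,0]
    - [0.3,0,0.1,-6,0,0,0]
    - [0.3,0,0.1,-7,0,0,0]

```text
t: 6.58
position: [0.4856, 0.0157, 0.0876]
tcp_rot: [-180.0, 0.0, 44.6]
force: [-0.4, 0.0, -0.0]
finger_gap: 0.0507
```

Emit:
servo_tool:
  deltas:
    - [0.3,0,0,-0.4,0,0,0]
    - [0.3,0,0,-0.8,0,0,0]
    - [0.3,0,0,-1.2,0,0,0]
    - [0.3,0,0,-1.6,0,0,0]
    - [0.3,0,0,-1.7,0,0,0]

```text
t: 7.0
position: [0.4862, 0.0161, 0.0716]
tcp_rot: [180.0, -0.0, 44.7]
force: [-0.0, -0.2, -0.9]
finger_gap: 0.0512
```

Emit:
servo_tool:
  deltas:
    - [0.3,0,0,0,0,0,0]
    - [0.3,0,0,-0.1,0,0,0]
    - [0.3,0,0,-0.15,0,0,0]
    - [0.3,0,0,-0.2,0,0,0]
    - [0.3,0,0,-0.2,0,0,0]

```text
t: 7.42
position: [0.4862, 0.0162, 0.0699]
tcp_rot: [180.0, -0.0, 44.7]
force: [-0.4, 0.3, -1.4]
finger_gap: 0.0511
```

No contact yet. Lowering a little further to touch, then opening and lifting.

Emit:
servo_tool:
  deltas:
    - [0.3,0,0,-0.1,0,0,0]
    - [0.3,0,0,-0.1,0,0,0]
    - [0.7,0,0,-0.1,0,0,0]
    - [0.9,0,0,-0.1,0,0,0]
    - [1,0,0,-0.1,0,0,0]

```text
t: 7.83
position: [0.4862, 0.0162, 0.0688]
tcp_rot: [180.0, -0.0, 44.7]
force: [0.1, 0.0, -0.0]
finger_gap: 0.0815
```

Emit:
servo_tool:
  deltas:
    - [1,0,0,0,0,0,0]
    - [1,0,0,1,0,0,0]
    - [1,0,0,4,0,0,0]
    - [1,0,0,8,0,0,0]
    - [1,0,0,10,0,0,0]

```text
t: 8.25
position: [0.4869, 0.0161, 0.1723]
tcp_rot: [179.9, -0.1, 44.7]
force: [0.9, 0.0, 0.3]
finger_gap: 0.0851
```

```bash
python3 - <<'E'
from m import *
im,d=look('scene');W=world('scene',d)
for n,p,a,b,R in(('washer?',(.486,.016),.055,.066,.027),('bushing',(.614,.216),.028,.045,.023)):
    e=fit(W,p,a,b,R); print(n,np.round(e[0],4),e[1].round(4),e[2].round(4),e[3])
cv2.imwrite('pics/s4.png',cv2.resize(im[80:240,210:410],(800,640))[:600,:,::-1])
E
```

```text
washer? [0.4854 0.0166 0.0292] 0.0609 [0.4919 0.0186] 303
bushing [0.6136 0.2157 0.0241] 0.0346 [0.6151 0.2152] 311
```

View pics/s4.png

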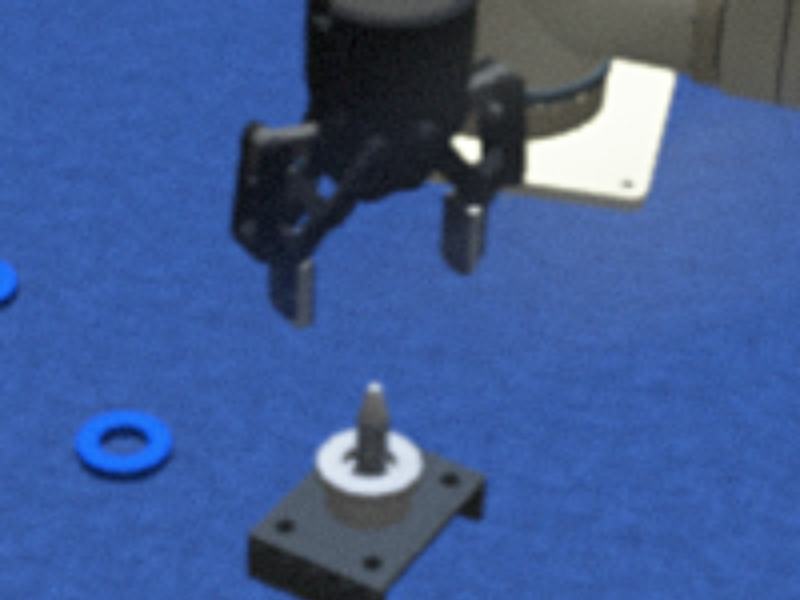

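The washer lies flat on the spacer: top at 0.0609 against an expected 0.060, and centred on the bolt at (370,460) in the crop. Now the bushing.

Emit:
servo_tool:
  deltas:
    - [1,2.1,3.3,0,0,0,0]
    - [1,4.2,6.6,0,0,0,0]
    - [1,6.3,9.9,0,0,0,0]
    - [1,8.4,13.2,0,0,0,0]
    - [1,10.5,16.5,-1,0,0,0]

```text
t: 8.72
position: [0.5927, 0.183, 0.1603]
tcp_rot: [179.9, -0.1, 44.7]
force: [1.1, -1.5, 0.3]
finger_gap: 0.0854
```

Emit:
servo_tool:
  deltas:
    - [1,1,1.7,-2,0,0,0]
    - [1,2.1,3.4,-4,0,0,0]
    - [1,2.1,3.4,-6,0,0,0]
    - [1,2.1,3.4,-8,0,0,0]
    - [1,2.1,3.4,-8,0,0,0]

```text
t: 9.13
position: [0.6101, 0.2152, 0.0742]
tcp_rot: [-179.8, 0.3, 44.7]
force: [-0.0, 1.0, -1.0]
finger_gap: 0.0858
```

Emit:
servo_tool:
  deltas:
    - [1,0.2,0.1,-1,0,0,0]
    - [1,0.2,0.1,-2,0,0,0]
    - [1,0.2,0.1,-3,0,0,0]
    - [1,0.2,0.1,-4,0,0,0]
    - [1,0.2,0.1,-4.4,0,0,0]

```text
t: 9.55
position: [0.6137, 0.2159, 0.0335]
tcp_rot: [-180.0, 0.1, 44.7]
force: [-0.3, -0.1, -1.1]
finger_gap: 0.0853
```

Emit:
servo_tool:
  deltas:
    - [1,0,0,0,0,0,0]
    - [0.7,0,0,0,0,0,0]
    - [0.5,0,0,0,0,0,0]
    - [0.3,0,0,0,0,0,0]
    - [0.3,0,0,0,0,0,0]
  squeeze: 40

```text
t: 9.97
position: [0.6145, 0.2162, 0.0358]
tcp_rot: [180.0, -0.1, 44.7]
force: [-0.7, 0.1, 2.0]
finger_gap: 0.0448
```

Emit:
servo_tool:
  deltas:
    - [0.3,0,0,0,0,0,0]
    - [0.3,0,0,0,0,0,0]
    - [0.3,0,0,0,0,0,0]
    - [0.3,0,0,0,0,0,0]
    - [0.3,0,0,0,0,0,0]

```text
t: 10.38
position: [0.6146, 0.2162, 0.0358]
tcp_rot: [179.9, -0.1, 44.7]
force: [-1.3, -0.9, 5.5]
finger_gap: 0.0448
```

Gripped (45 mm gap). Lifting, then moving back over the bolt.

Emit:
servo_tool:
  deltas:
    - [0.3,0,0,1,0,0,0]
    - [0.3,0,0,4,0,0,0]
    - [0.3,0,0,8,0,0,0]
    - [0.3,0,0,12,0,0,0]
    - [0.3,0,0,14,0,0,0]

```text
t: 10.8
position: [0.6151, 0.2165, 0.1807]
tcp_rot: [179.8, -0.3, 44.7]
force: [0.1, 0.2, 0.2]
finger_gap: 0.0449
```

Emit:
servo_tool:
  deltas:
    - [0.3,-1.9,-3,0,0,0,0]
    - [0.3,-3.8,-6,0,0,0,0]
    - [0.3,-5.7,-9,0,0,0,0]
    - [0.3,-7.7,-12,0,0,0,0]
    - [0.3,-9.6,-15,0,0,0,0]

```text
t: 11.22
position: [0.5169, 0.0652, 0.1755]
tcp_rot: [180.0, -0.0, 44.7]
force: [-0.5, -0.7, -0.4]
finger_gap: 0.045
```

Emit:
servo_tool:
  deltas:
    - [0.3,-1.5,-2.5,0,0,0,0]
    - [0.3,-3.2,-5,0,0,0,0]
    - [0.3,-3.2,-5,0,0,0,0]
    - [0.3,-3.2,-5,0,0,0,0]
    - [0.3,-3.2,-5,0,0,0,0]

```text
t: 11.63
position: [0.4866, 0.0162, 0.1755]
tcp_rot: [180.0, -0.1, 44.6]
force: [-0.3, -0.4, 0.2]
finger_gap: 0.0449
```

```bash
python3 - <<'E'
from m import *
s=r.read_state();p=s['position'];print(p,s['finger_gap'])
im,d=look('scene');W=world('scene',d)
T=np.array(r.camera_params('scene')['world_from_camera'])
for f in r.find_in('bushing','scene')+r.landmark_of('bushing','scene'): print(round(f['confidence'],2),(T@np.r_[f['at'],1])[:3].round(3))
cv2.imwrite('pics/s5.png',cv2.resize(im[80:240,210:410],(800,640))[:600,:,::-1])
E
```

```text
[0.48656844 0.01620087 0.17551217] 0.044883736208372854
0.77 [0.714 0.259 0.03 ]
0.74 [0.5   0.023 0.166]
0.87 [0.705 0.259 0.004]
0.82 [0.481 0.017 0.143]
```

View pics/s5.png

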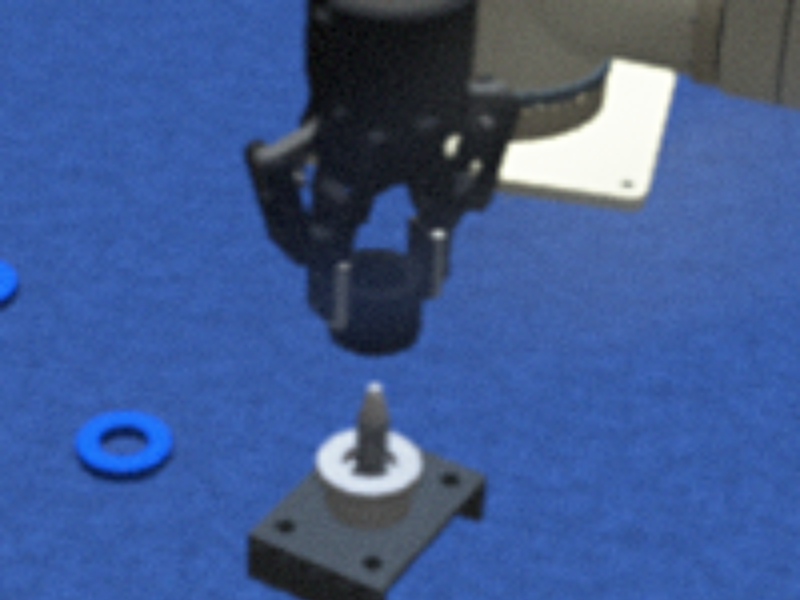

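The bushing is held upright at (375,300) in the crop, straight above the bolt nose at (373,385). Lowering.

Emit:
servo_tool:
  deltas:
    - [0.3,-0.1,0,-1.3,0,0,0]
    - [0.3,-0.1,0,-2.6,0,0,0]
    - [0.3,-0.1,0,-3.9,0,0,0]
    - [0.3,-0.1,0,-5.2,0,0,0]
    - [0.3,-0.1,0,-6.2,0,0,0]

```text
t: 12.2
position: [0.4853, 0.017, 0.1117]
tcp_rot: [-180.0, 0.0, 44.8]
force: [-0.1, 0.6, 0.1]
finger_gap: 0.0449
```

Emit:
servo_tool:
  deltas:
    - [0.3,0,0,-0.4,0,0,0]
    - [0.3,0,0,-0.8,0,0,0]
    - [0.3,0,0,-1.2,0,0,0]
    - [0.3,0,0,-1.4,0,0,0]
    - [0.3,0,0,-1.5,0,0,0]

```text
t: 12.62
position: [0.4853, 0.0163, 0.0978]
tcp_rot: [180.0, -0.0, 44.7]
force: [-0.6, 0.1, -0.6]
finger_gap: 0.0454
```

Emit:
servo_tool:
  deltas:
    - [0.3,0,0,-0.1,0,0,0]
    - [0.3,0,0,-0.15,0,0,0]
    - [0.3,0,0,-0.2,0,0,0]
    - [0.3,0,0,-0.25,0,0,0]
    - [0.3,0,0,-0.25,0,0,0]

```text
t: 13.03
position: [0.4853, 0.0161, 0.0958]
tcp_rot: [180.0, -0.0, 44.7]
force: [-1.2, -0.8, 4.1]
finger_gap: 0.0448
```

Touching (4 N). Opening, then retreating straight up.

Emit:
servo_tool:
  deltas:
    - [0.6,0,0,0,0,0,0]
    - [0.8,0,0,0,0,0,0]
    - [1,0,0,0,0,0,0]
    - [1,0,0,0,0,0,0]
    - [1,0,0,0,0,0,0]

```text
t: 13.45
position: [0.4852, 0.0162, 0.0953]
tcp_rot: [-180.0, 0.0, 44.7]
force: [-0.1, -0.3, -0.1]
finger_gap: 0.0853
```

Emit:
servo_tool:
  deltas:
    - [1,0,0,1,0,0,0]
    - [1,0,0,3,0,0,0]
    - [1,0,0,6,0,0,0]
    - [1,0,0,8,0,0,0]
    - [1,0,0,10,0,0,0]

```text
t: 13.87
position: [0.4852, 0.0162, 0.1967]
tcp_rot: [180.0, -0.0, 44.7]
force: [0.2, 0.1, -0.3]
finger_gap: 0.0856
```

Emit:
servo_tool:
  deltas:
    - [1,0,0,0,0,0,0]
    - [1,0,0,0,0,0,0]
    - [1,0,0,0,0,0,0]
    - [1,0,0,0,0,0,0]
    - [1,0,0,0,0,0,0]

```text
t: 14.28
position: [0.4847, 0.0163, 0.1943]
tcp_rot: [-179.9, 0.1, 44.7]
force: [-0.2, 0.6, -0.5]
finger_gap: 0.0853
```

```bash
python3 - <<'E'
from m import *
im,d=look('scene');W=world('scene',d)
e=fit(W,(.486,.016),.084,.101,.023); print(np.round(e[0],4),e[1].round(4),e[3])
cv2.imwrite('pics/s6.png',cv2.resize(im[80:240,210:410],(800,640))[:600,:,::-1])
E
```

```text
[0.4849 0.0157 0.0239] 0.0945 307
```

View pics/s6.png

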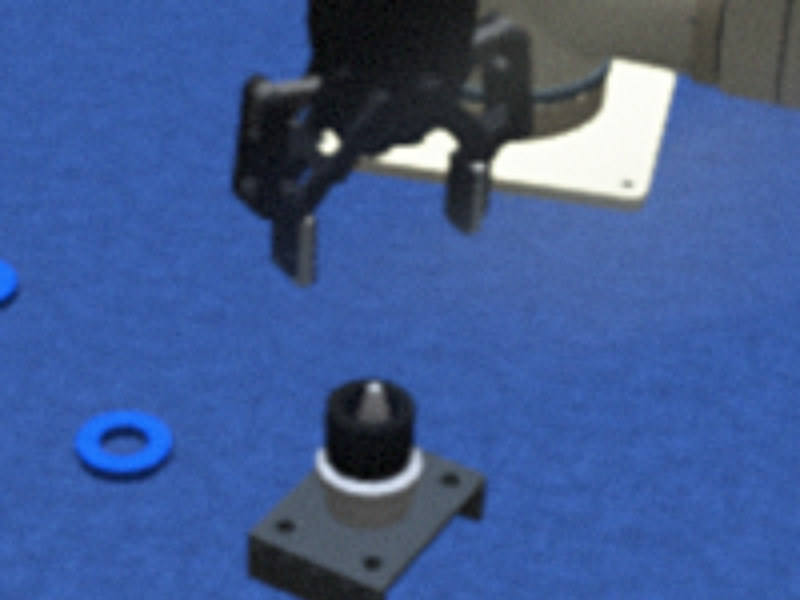

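The picture shows spacer, washer and bushing stacked level at (370,450), with the bolt nose showing inside the bore. The bushing top is at 0.0945 against an expected 0.094, and the gripper is clear.

```bash
python3 -c "
from plant import r
print(r.close_job())"
```

```text
the job is handed in; nothing more can be done
None
```

The mount stack is finished and the job is handed in at about 14 s of the 56 s allowed; no verdict is reported. I threaded the steel washer over the bolt onto the spacer, then stood the black bushing on top of it.

- **Washer:** its upper face measured 60.9 mm above the table (60 expected), centred on the bolt within about 1–2 mm.
- **Bushing:** its upper face measured 94.5 mm above the table (94 expected), also centred within about 1–2 mm.
- **End state:** the last picture showed the stack level and the open gripper well clear above it.
- **What went wrong:** the first close on the washer was too high. The tips rode on its top at about 12 N, so I reopened, went lower and gripped again.
- **Readings that disagreed:** the finger opening read 51 mm on the 54 mm washer and 45 mm on the 46 mm bushing, but both were held firmly. The two cameras differed by about 3 mm on the bolt position.

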